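# Gauge the sample adaptors and seat the one that fits in the V-stop

## Task

Take the pin gauge out of its white stand and try it gently in the hole of each of the three aluminium adaptors in turn, starting with the one next to the stand and working along the row away from it, each time lowering it until it stops. Only one takes the gauge fully, collar down on its top face: with the gauge in it, slide that adaptor over the bench until it is fully home against both arms of the steel V-stop, then let go, leaving the gauge standing fully home in it. Leave the other two adaptors standing where they are, do not disturb the other things on the bench, and never press hard.

Things in the scene. Friction and masses are not known exactly. Their poses are not given: they have to be found in the camera images.
- gauge_grip (a point): pin gauge, 0.09 kg, upright in the stand. From below: steel pin 12 mm wide, 28 mm long (last 2 mm tapers to 10.4 mm), round collar 28 mm wide, 5 mm thick, dark square handle 18 x 18 x 45 mm. Point: handle centre, 22.5 mm below its top, 27.5 mm above the collar's underside, 55.5 mm above the pin's tip; x, y square to the handle's flat sides, z up along the gauge
- gauge_collar (a point): the same gauge: centre of the underside of its collar, 28 mm above the pin's tip, same axes. When the gauge is fully home in an adaptor this point meets the centre of the hole's mouth
- adaptor_a_mouth (a point): loose upright aluminium cylinder 70 mm wide, 36 mm tall, about 0.26 kg, on a smooth plastic foot. Point: centre of the 13.2 mm hole's mouth in its top face, 36 mm above the bench, z up. A hidden liner lies 18 mm down: in just one of the three like adaptors (varies) it lets the gauge in fully; in the other two it is undersize and stops the tip 18 mm down, the collar 10 mm short of the top face.
- adaptor_b_mouth (a point): loose upright aluminium cylinder 70 mm wide, 36 mm tall, about 0.26 kg, on a smooth plastic foot. Point: centre of the 13.2 mm hole's mouth in its top face, 36 mm above the bench, z up. A hidden liner lies 18 mm down: in just one of the three like adaptors (varies) it lets the gauge in fully; in the other two it is undersize and stops the tip 18 mm down, the collar 10 mm short of the top face.
- adaptor_c_mouth (a point): loose upright aluminium cylinder 70 mm wide, 36 mm tall, about 0.26 kg, on a smooth plastic foot. Point: centre of the 13.2 mm hole's mouth in its top face, 36 mm above the bench, z up. A hidden liner lies 18 mm down: in just one of the three like adaptors (varies) it lets the gauge in fully; in the other two it is undersize and stops the tip 18 mm down, the collar 10 mm short of the top face.
- stand_top (a point): white plastic stand for the gauge, fixed, at one end of the row of adaptors (at the left or right end, along y), 54 x 54 mm and 36 mm tall, with a 16 mm square hole 30 mm deep in the middle of its top; this point is the centre of that mouth, 36 mm above the bench. The gauge's collar rests on the stand's top
- nest_home (a point): steel V-stop fixed to the bench: two arms 20 mm high, 8 mm thick, 90 mm long at 90 degrees, meeting away from the robot; a short dark post marks the point of the V. It opens along this point's -x and has no floor. Point: at bench height, where an adaptor's axis stands when it touches both arms (each inner face is 35 mm from it)
- beaker: small clear beaker, 48 mm wide, 58 mm tall, loose; a bystander. Origin under its centre
- vial_1: amber vial, 24 mm wide, 50 mm tall, loose, nearer the robot than the adaptors; a bystander. Origin under its centre
- vial_2: clear vial, 26 mm wide, 50 mm tall, loose; a bystander. Origin under its centre
- screwdriver: black-handled screwdriver 160 mm long, lying beyond the V-stop; a bystander
- bolt: steel bolt standing on its 18 mm head, 30 mm tall, loose, nearer the robot than the adaptors; a bystander. Origin under its centre
Mind the look-alikes: they are no part of the job. Leave any red look-alike of the part that bears adaptor_a_mouth alone. What is shaped like the part that bears adaptor_b_mouth but purple is not meant.

How it is judged:
By the outcome, as a careful person would: the job done as asked, in the order asked, and still so for the second after the job is handed in, with the robot touching nothing.
It also fails if it takes over 72 s, if anything falls off the work surface, if the arm or the gripper's body presses on something with over 40 N, if the wrist force passes 120 N, or if a joint passes its speed limit or range.

## Robot

A 6-joint arm with a two-finger parallel gripper is mounted at the origin on the work surface. World frame = base frame: x ahead of the robot, y to its left, z up, the work surface at z = 0. Lengths are in m, angles in degrees, forces in N, time in s.
With the tool pointing down it reaches from about 0.375 to 0.75 m from the base axis. Payload 9 kg.
Tool frame: the origin (TCP) lies where the fingers leave the gripper's body, on its centre line; the fingertips stand 73 mm ahead of it and the grasp point (between the pads) lies 54 mm ahead of it (robot.tip_reach is the distance from the TCP to the fingertips, in m); z points along the fingers, y is the line along which they close (so a half turn about z gives the same grasp; the last joint's range is limited). The gripper opens to 85 mm and grips with 20 to 120 N. Pads are 22 mm wide; open, the fingers measure 114 mm over their backs; the gripper's body (76 mm by 85 mm) begins 54 mm behind the grasp point. The pads swing forward as they close: fully open they stand 13 mm farther back than shut.
Start: joints at [-81.457, 5.964, 5.575, 89.605, 0, 77.527], TCP at [0.215, -0.56, 0.304] pointing down, gripper open.
Joint ranges: [-171.21, 171.21], [-48.23, 106.86], [-62.78, 66.21], [-105.2, 120.99], [-86.42, 89.51], [-180, 180]. Speed limits (degrees/s): [127.2, 127.2, 147.25, 180, 180, 180].

## Interface

Orientations are given as [roll, pitch, yaw] about the fixed x, y, z axes, in that order (R = Rz(yaw) Ry(pitch) Rx(roll)).
In Python, from plant import robot gives the robot as it stands. Calls block until the motion is done:
- robot.move_pose(position, orientation): joint-space move of the TCP to a pose.
- robot.line_to(position, vel=0.15, rotation=None, guard=None): straight line of the TCP; rotation=None keeps the orientation; vel is the mean speed in m/s. With guard (N) it stops when the force on the tool has changed by that much, and returns True; else False.
- robot.goto_joints(angles): joint-space move.
- robot.set_gripper(opening): finger opening in m; the grip force is fixed at half the most; returns when the fingers have stopped.
- robot.pause(seconds).
- robot.ik(position, orientation): joint angles nearest the present ones, or None.
- robot.observe(): the state.
- robot.grab_frame(name): name is "scene" or "top"; returns the picture (400x640x3 uint8, blue, green, red); there is no depth.
- robot.get_calibration(name): a dict with "vertical_fov" (degrees; the focal length in pixels is half the picture's height over the tangent of half this angle, whatever the lens; pixels are square), "cx", "cy" (the principal point, pixels), "k1" (the pictures are not rectified: a ray, as slopes to the right and down, at radius r is drawn at 1 + k1 r^2 times it, then the intrinsics apply), "rvec" (rotation vector, rad) and "tvec" (3), from world to camera coordinates, as OpenCV has them. Camera axes: x right, y down, z forward; pixel columns grow to the right and rows downward; lengths in m; the calibration is good to about 2 mm. A picture is of the moment at which its call begins. get_calibration takes no time and is no camera call.
A pose or a line that the arm cannot do raises robot.IKError and nothing moves.
- robot.job_done(): hands the job in; it is judged then, once.
The state is a dict: "time": time; "q": joint angles; "qvel": joint speeds; "joint_torque": joint torques, N m; "tool_pos": TCP position; "tcp_rot": TCP orientation; "ft_force": force on the tool from outside, world axes, zero at the start; "torque": the same for the moment, N m; "gripper_width": finger opening in m; "gripper_force": force on a finger pad.
Only numpy, scipy, OpenCV 4.12 (cv2) and the standard library are available. Lean on these libraries where they do the work, as an engineer would, in place of code of your own. Each camera call takes 0.05 s, during which the arm holds its last target. There are 200 camera calls.

## Working session

There is one attempt and no reset: what is moved stays moved. The work goes in short steps, each a Python script; the robot and the scene stay as the last script left them, time stands still between calls to the robot, and variables do not carry over. Pictures are saved under pics/ and viewed, at most 10 in all, crops included, and the job is handed in when it is done.

```bash
ls; mkdir -p pics
python3 - <<'E'
from plant import robot
import cv2
for n in("scene","top"):
    cv2.imwrite(f"pics/{n}0.png",robot.grab_frame(n)); print(n,robot.get_calibration(n))
s=robot.observe();print(s['time'],s['tool_pos'],s['tcp_rot'],s['gripper_width'])
E
```

```text
pics
scene {'vertical_fov': 51.11928955501622, 'cx': 319.9218819061202, 'cy': 198.4994993550259, 'k1': 0.031142505723131427, 'rvec': array([ 1.48390306,  2.13882611, -0.79833175]), 'tvec': array([ 0.15686675, -0.38459991,  1.30725378])}
top {'vertical_fov': 50.41479965341891, 'cx': 315.29337537916524, 'cy': 207.5240844092127, 'k1': 0.01597833775203972, 'rvec': array([ 2.13766827, -2.16509194,  0.15937296]), 'tvec': array([0.02539151, 0.6049536 , 0.99058734])}
0.1 [ 0.21516366 -0.5598748   0.30319539] [-1.79932993e+02 -1.58149062e-02  2.10163447e+01] 0.08543401798763131
```

View pics/scene0.png

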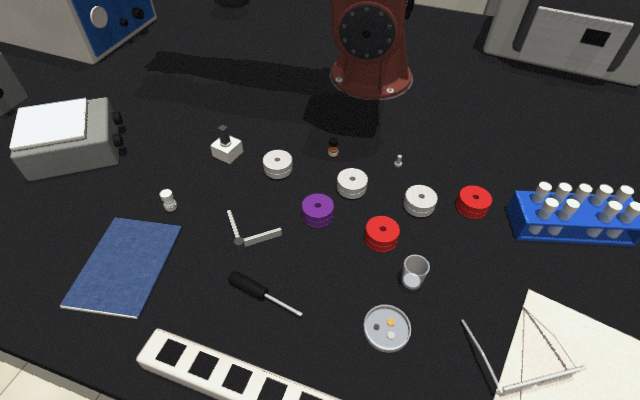

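View pics/top0.png

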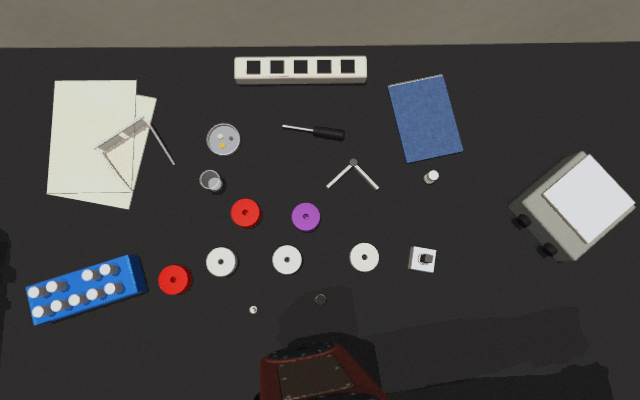

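The top view shows the white stand at (423,259) at the −y end. The row of aluminium adaptors runs away from it at (364,257), (287,260) and (221,262). The look-alikes are red at (245,213) and (173,280), and purple at (306,217). The V-stop's post is at (353,162) and it opens towards the robot. Only the three white/aluminium cylinders fit the description, so I'll confirm them in a crop and measure.

```bash
cat > h.py <<'E'
import cv2, numpy as np
from plant import robot
C={n:robot.get_calibration(n) for n in("scene","top")}
def K(n):
    c=C[n];f=200/np.tan(np.radians(c['vertical_fov']/2))
    return np.array([[f,0,c['cx']],[0,f,c['cy']],[0,0,1.]]),np.array([c['k1'],0,0,0,0.])
def ray(n,uv,z):
    k,d=K(n);p=cv2.undistortPoints(np.array([[uv]],float),k,d)[0,0]
    R=cv2.Rodrigues(C[n]['rvec'])[0];t=np.ravel(C[n]['tvec'])
    o=-R.T@t;v=R.T@np.array([*p,1]);return o+v*(z-o[2])/v[2]
def proj(n,X):
    k,d=K(n);return cv2.projectPoints(np.atleast_2d(np.array(X,float)),C[n]['rvec'],C[n]['tvec'],k,d)[0][:,0]
def hole(n,img,uv,r=6):
    # darkness-weighted centroid of the hole near uv
    g=img.astype(float).mean(2);u,v=map(int,np.round(uv));p=g[v-r:v+r+1,u-r:u+r+1]
    w=np.clip(np.percentile(p,70)-25-p,0,None);y,x=np.mgrid[v-r:v+r+1,u-r:u+r+1]
    return np.array([(w*x).sum(),(w*y).sum()])/w.sum()
E
python3 - <<'E'
from h import *
T=cv2.imread('pics/top0.png');S=cv2.imread('pics/scene0.png')
for nm,a,b in(("A1",(364,257),(278,160)),("A2",(287,260),(352,180)),("A3",(221,262),(421,197))):
    ha=hole("top",T,a);hb=hole("scene",S,b)
    print(nm,ha.round(2),ray("top",ha,.036).round(4),hb.round(2),ray("scene",hb,.036).round(4))
for nm,a,z in(("handle",(426,259),.086),("standc",(423,260),.036),("purple",(306,217),.036),("red1",(245,213),.036),("red2",(173,280),.036),("vial1",(321,300),.05),("bolt",(253,310),.03),("beaker",(210,181),.05),("vial2",(432,177),.05),("apex",(353,163),.03),("armL",(328,187),.02),("armR",(377,188),.02)):
    print(nm,ray("top",a,z).round(4))
a=cv2.resize(T[140:320,200:450],None,fx=3.2,fy=3.2,interpolation=cv2.INTER_CUBIC)
cv2.imwrite('pics/top0c.png',a)
b=cv2.resize(S[110:260,200:450],None,fx=3.2,fy=3.2,interpolation=cv2.INTER_CUBIC)
cv2.imwrite('pics/scene0c.png',b)
E
```

```text
A1 [364.01 256.65] [ 0.4852 -0.0981  0.036 ] [276.9 159.1] [ 0.4867 -0.0979  0.036 ]
A2 [286.52 259.11] [0.4817 0.0885 0.036 ] [352.14 178.26] [0.4834 0.0888 0.036 ]
A3 [220.36 261.27] [0.4788 0.2471 0.036 ] [421.29 195.74] [0.4803 0.2477 0.036 ]
handle [ 0.4769 -0.2339  0.086 ]
standc [ 0.4755 -0.2398  0.036 ]
purple [0.5831 0.0406 0.036 ]
red1 [0.5948 0.1893 0.036 ]
red2 [0.4361 0.3586 0.036 ]
vial1 [0.3854 0.0073 0.05  ]
bolt [0.363  0.1688 0.03  ]
beaker [0.6724 0.2727 0.05  ]
vial2 [ 0.6759 -0.268   0.05  ]
apex [ 0.7183 -0.0782  0.03  ]
armL [ 0.6599 -0.015   0.02  ]
armR [ 0.6559 -0.1376  0.02  ]
```

View pics/top0c.png

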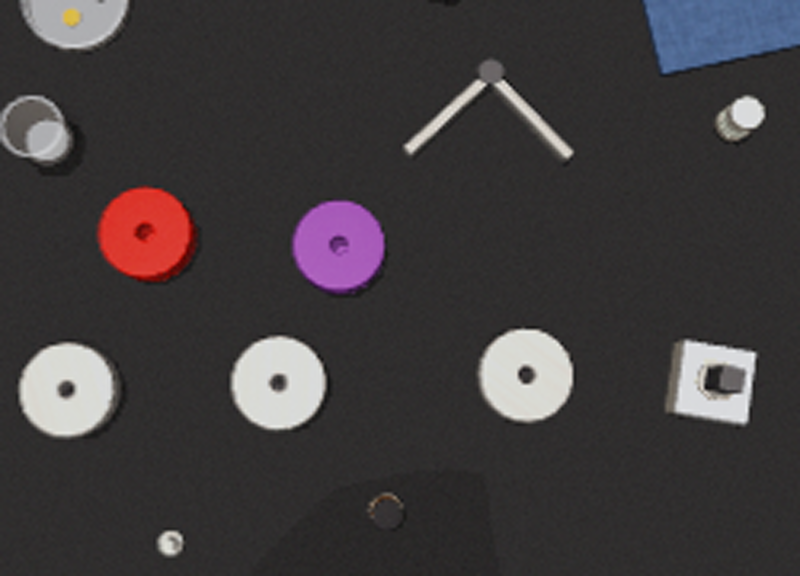

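View pics/scene0c.png

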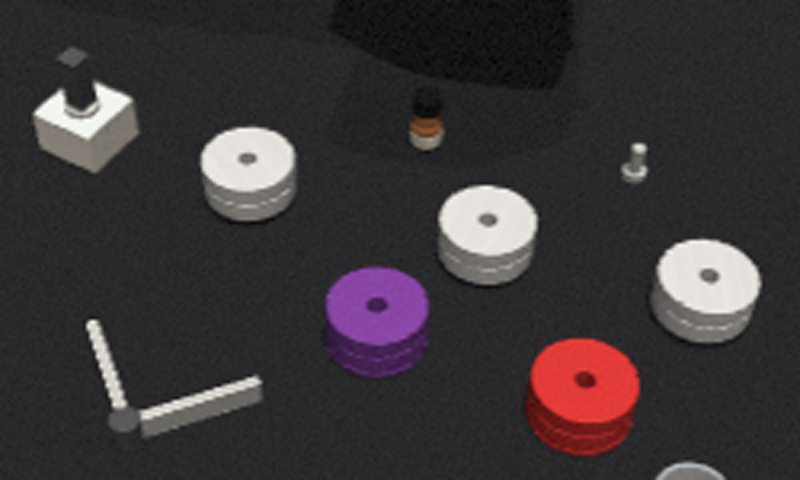

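The crop confirms three plain aluminium adaptors with holes at top pixels (364,257), (287,259) and (220,261). The others are coloured. Next I'll get the handle's top face and its yaw.

Run:
```python
from h import *
T=cv2.imread('pics/top0.png');S=cv2.imread('pics/scene0.png')
print(T[252:268,414:436].mean(2).astype(int))
print(S[122:136,214:236].mean(2).astype(int))
```

```text
[[219 218 218 219 218 218 212 212 212 212 218 218 217 218 218 218 218 218
  218 218 218 216]
 [218 218 218 219 218 218 211 197 196 195 189 191 182 213 218 218 218 218
  219 218 217 189]
 [218 219 218 218 215 166 181 132 130  99  75  79 114 130 140 162 195 218
  218 218 217 186]
 [218 218 219 216 193 184 184  49  49  40  36  50 105 103 100 111 116 138
  152 218 217 187]
 [219 218 218 214 155 206 158  34  32  31  40  69 102 101 101 101 100 102
  110 194 217 152]
 [218 218 218 216 172 205 122  33  34  35  43  94 101 103 102 101 102  99
  112 215 216 108]
 [219 218 217 211 187 204  82  36  36  35  40 101 102 102 100 101 100 102
  138 218 217 100]
 [218 218 216 186 178 201  79  35  35  34  41 104 101 102 101 102 101 102
  136 218 216  55]
 [218 218 218 213 175 201  41  33  30  33  51 104 103 103 100 102 102 106
  159 218 216  45]
 [218 219 219 214 143 205  62  31  33  35  37  69  83 110 103 107 101 112
  189 217 190  47]
 [218 218 219 218 211 154 199 137 115  90  62  35  38  47  53  59  76 113
  190 217 187  46]
 [218 219 219 218 218 211 167 194 142 140 139 137 117 130 168 212 212 212
  2
[... 655 characters left out ...]
35 37 40]
 [41 43 44 38 50 56 92 89 87 90 90 84 67 47 38 37 41 39 46 42 38 38]
 [43 40 40 47 68 87 92 88 87 89 87 86 82 58 45 45 43 40 42 40 40 43]
 [40 37 42 55 75 88 89 87 89 89 85 83 50 42 45 42 41 39 39 42 40 47]
 [43 42 38 41 36 61 84 83 88 89 80 44 38 42 40 38 38 43 39 40 41 39]
 [38 39 40 36 40 40 38 55 82 72 45 39 40 40 42 41 36 38 41 44 35 44]
 [46 45 42 43 41 37 41 39 41 35 38 38 41 36 40 42 41 39 41 42 38 40]
 [40 35 43 41 40 44 43 42 38 42 40 41 40 34 39 39 43 37 40 42 41 42]
 [41 42 42 39 38 38 40 44 45 40 40 36 43 39 41 42 40 41 40 40 39 39]
 [39 40 42 44 38 41 41 42 43 45 39 37 42 36 41 50 47 39 36 39 43 41]
 [40 40 43 39 36 41 44 43 39 41 35 36 31 40 39 91 88 63 44 40 46 43]]
```

Run:
```python
from h import *
T=cv2.imread('pics/top0.png').mean(2).astype(np.float32);S=cv2.imread('pics/scene0.png').mean(2).astype(np.float32)
def rect(n,g,x0,x1,y0,y1,lo,hi,z,seed):
    k=16;p=cv2.resize(g[y0:y1,x0:x1],None,fx=k,fy=k,interpolation=cv2.INTER_LINEAR)
    m=((p>lo)&(p<hi)).astype(np.uint8);m=cv2.morphologyEx(m,cv2.MORPH_OPEN,np.ones((45,45)))
    cs,_=cv2.findContours(m,cv2.RETR_EXTERNAL,cv2.CHAIN_APPROX_NONE)
    c=max(cs,key=cv2.contourArea)[:,0].astype(float)
    uv=(c+.5)/k-.5+[x0,y0]
    P=np.array([ray(n,q,z)[:2] for q in uv])*1000
    print(n,cv2.minAreaRect(P.astype(np.float32)));M=cv2.moments(P.astype(np.float32)); print(M['m10']/M['m00'],M['m01']/M['m00'])
rect("scene",S,212,232,120,134,65,200,.086,0)
rect("top",T,418,436,250,266,68,158,.086,0)
# stand top from both
rect("top",T,400,446,240,280,140,255,.036,0)
```

```text
scene ((480.3040771484375, -238.8574981689453), (18.719745635986328, 14.185659408569336), 28.605159759521484)
480.38183875791196 -238.8635735825131
top ((479.5562744140625, -239.42747497558594), (17.73049545288086, 18.03388786315918), 86.96922302246094)
479.3061313087577 -239.45559183994024
top ((478.19403076171875, -240.08572387695312), (55.801612854003906, 55.42486572265625), 79.51626586914062)
477.70456235094326 -237.07232336965058
```

Run:
```python
from h import *
P=[ray("scene",q,.086)[:2] for q in((221.5,124.3),(226.8,127),(222.2,130.5),(216.9,127.6))]
for i in range(4):
    d=P[(i+1)%4]-P[i]; print(np.hypot(*d).round(4),np.degrees(np.arctan2(d[1],d[0])).round(1))
st=lambda:(lambda s:print(round(s['time'],2),s['tool_pos'].round(4),s['tcp_rot'].round(2),s['q'].round(0),round(s['gripper_width'],4),np.round(s['gripper_force'],1),s['ft_force'].round(2)))(robot.observe())
x,y=.4798,-.2392
robot.move_pose([x,y,.20],[180,0,-9]);st()
robot.line_to([x,y,.1205],vel=.1);st()
robot.set_gripper(0.0);st()
robot.set_gripper(0.035);st()
for yw in(81,-99):
    print(yw,robot.ik([x,y,.1205],[180,0,yw]))
```

```text
0.0171 75.2
0.0158 -13.8
0.0175 -106.3
0.0154 164.8
1.68 [ 0.4797 -0.24    0.2003] [ 1.7997e+02 -3.0000e-02 -9.0200e+00] [-41.  -5. -16.  79.  -0. 148.] 0.0855 0.0 [-0.22 -0.26  0.1 ]
2.62 [ 0.4801 -0.2395  0.1212] [ 1.7997e+02 -5.0000e-02 -9.0000e+00] [-40.  -2. -22.  70.  -0. 149.] 0.0853 0.0 [ 0.46  0.66 -0.32]
3.24 [ 0.4799 -0.2393  0.1208] [ 1.7999e+02 -2.0000e-02 -9.0000e+00] [-40.  -2. -22.  70.   0. 149.] 0.0173 58.5 [-1.36 -0.43  2.01]
3.56 [ 0.4797 -0.2391  0.1203] [-1.7999e+02  2.0000e-02 -9.0000e+00] [-40.  -2. -22.  70.   0. 149.] 0.035 0.0 [-0.62 -1.    0.11]
81 [-40.48721634  -2.24865838 -22.00366946  70.24498891   0.
  58.51278366]
-99 [ -40.48721634   -2.24865838  -22.00366946   70.24498891    0.
 -121.48721634]
```

```bash
cat >> h.py <<'E'
def st():
    s=robot.observe();print(round(s['time'],2),s['tool_pos'].round(4),s['tcp_rot'].round(2),round(s['gripper_width'],4),np.round(s['gripper_force'],1),s['ft_force'].round(2),flush=True);return s
E
python3 - <<'E'
from h import *
x,y=.4798,-.2392
robot.move_pose([x,y,.1205],[180,0,81]);st()
robot.set_gripper(0.0);st()
robot.line_to([x,y,.165],vel=.12);st()
robot.line_to([.486,-.098,.165],vel=.15);st()
robot.line_to([.486,-.098,.152],vel=.08);robot.pause(.2);st()
S=robot.grab_frame("scene");T=robot.grab_frame("top");st()
cv2.imwrite('pics/s1.png',S);cv2.imwrite('pics/t1.png',T)
print("expected tip px",proj("scene",[.486,-.098,.0395]),proj("scene",[.486,-.098,.036]),proj("scene",[.486,-.098,.0675]))
cv2.imwrite('pics/s1c.png',cv2.resize(S[90:180,225:325],None,fx=6,fy=6,interpolation=cv2.INTER_CUBIC))
E
```

```text
4.96 [ 0.4798 -0.2392  0.1205] [180.     0.    80.93] 0.0351 0.0 [ 0.17 -0.26  1.03]
5.24 [ 0.4799 -0.2393  0.1206] [1.7999e+02 1.0000e-02 8.0980e+01] 0.0173 58.4 [0.12 0.24 1.35]
5.76 [ 0.4798 -0.2392  0.1648] [179.99  -0.    81.  ] 0.0173 58.6 [-0.34  0.91 -1.08]
6.85 [ 0.486  -0.0985  0.165 ] [1.800e+02 2.000e-02 8.097e+01] 0.0173 58.6 [ 0.01 -0.71 -1.39]
7.36 [ 0.4861 -0.0982  0.1522] [1.7999e+02 1.0000e-02 8.0990e+01] 0.0174 58.6 [ 0.02 -0.75 -0.52]
7.46 [ 0.4861 -0.0981  0.1522] [1.7998e+02 1.0000e-02 8.1000e+01] 0.0171 58.6 [ 0.71 -0.01 -1.02]
expected tip px [[276.89179867 157.82161646]] [[276.98556443 158.90118596]] [[276.12270041 148.97375421]]
```

View pics/s1c.png

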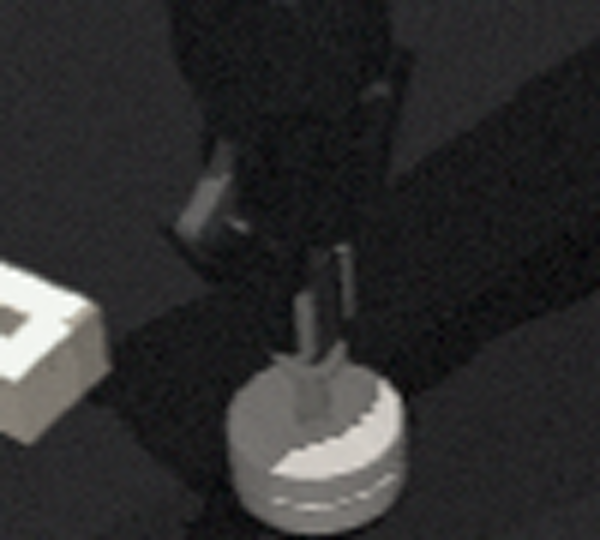

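The gauge is held over adaptor 1 with the pin at about (277,160) in the full picture, on the hole within about 1 mm. I'll lower it with a guard.

```bash
cat >> h.py <<'E'
def probe(x,y,guard=5,z=.1203):
    hit=robot.line_to([x,y,z],vel=.03,guard=guard);print("hit",hit);s=st();return hit,s['tool_pos'][2]
E
python3 - <<'E'
from h import *
hit,z=probe(.486,-.098)
print("tip depth below mouth mm",1000*(.036-(z-.1125)))
E
```

```text
hit True
8.22 [ 0.4853 -0.0982  0.1276] [-1.7988e+02  4.0000e-02  8.0980e+01] 0.0173 58.9 [ 0.74 -1.05 -1.98]
tip depth below mouth mm 20.911144780355976
```

Run:
```python
from h import *
robot.pause(.2)
for i in range(3): st(); robot.pause(.05)
hit=robot.line_to([.486,-.098,.1203],vel=.02,guard=4);print(hit)
for i in range(4): st(); robot.pause(.05)
```

```text
8.42 [ 0.4852 -0.0982  0.1282] [-1.7988e+02  5.0000e-02  8.0970e+01] 0.0173 59.0 [-0.45 -0.77 -1.02]
8.47 [ 0.4852 -0.0982  0.1283] [-1.7988e+02  5.0000e-02  8.0980e+01] 0.0172 59.0 [ 0.79 -1.02 -1.95]
8.52 [ 0.4852 -0.0982  0.1283] [-1.7989e+02  6.0000e-02  8.0980e+01] 0.0173 59.0 [-0.22 -0.04 -0.22]
True
8.98 [ 0.4858 -0.0983  0.1206] [-1.7988e+02  1.2000e-01  8.0960e+01] 0.0174 59.6 [-0.96  0.1   4.26]
9.03 [ 0.4858 -0.0982  0.1206] [-1.7987e+02  1.2000e-01  8.0960e+01] 0.0171 59.6 [-0.67 -0.8   4.76]
9.08 [ 0.4858 -0.0982  0.1206] [-1.7987e+02  1.2000e-01  8.0960e+01] 0.0175 59.6 [-0.5   0.05  4.16]
9.13 [ 0.4858 -0.0982  0.1206] [-1.7988e+02  1.2000e-01  8.0960e+01] 0.017 59.7 [ 0.26 -0.68  5.84]
```

Adaptor 1 took the gauge down to the collar height (TCP 0.1206, 5 N). The task says to try all three in turn, so I'll carry on with adaptors 2 and 3.

```bash
cat >> h.py <<'E'
def tryhole(x,y,img):
    robot.line_to([x,y,.165],vel=.2);robot.line_to([x,y,.152],vel=.08);robot.pause(.1)
    for dx,dy in((0,0),(1,0),(-1,0),(0,1),(0,-1),(1,1),(-1,-1),(1,-1),(-1,1)):
        X,Y=x+dx*.0012,y+dy*.0012
        hit,z=probe(X,Y);d=.036-(z-.1125)
        if d>.006: break
        robot.line_to([X,Y,.1515],vel=.05)
    else: raise SystemExit("no hole")
    robot.line_to([X,Y,z+.0015],vel=.03);robot.pause(.15)
    hit,z=probe(X,Y);robot.pause(.1);s=st();print("depth mm",1000*(.1485-s['tool_pos'][2]),"off",dx,dy)
    if img: cv2.imwrite(img,robot.grab_frame("scene"))
    return X,Y
E
python3 - <<'E'
from h import *
cv2.imwrite('pics/s2.png',robot.grab_frame("scene"))
robot.line_to([.486,-.098,.165],vel=.08);st()
X,Y=tryhole(.4826,.0887,'pics/s3.png')
E
```

```text
9.94 [ 0.4859 -0.098   0.1649] [-1.798e+02  1.000e-01  8.096e+01] 0.0176 58.9 [ 0.13  0.45 -1.16]
hit True
12.16 [0.4825 0.0885 0.1305] [-1.798e+02  1.500e-01  8.096e+01] 0.017 59.8 [-1.37 -1.    4.52]
hit True
12.78 [0.4828 0.0887 0.1305] [-1.7976e+02  1.7000e-01  8.0950e+01] 0.0174 59.9 [-0.81 -0.73  6.23]
12.88 [0.4827 0.0887 0.1304] [-1.7976e+02  1.7000e-01  8.0950e+01] 0.0172 59.9 [-1.51 -0.05  5.38]
depth mm 18.051160104412766 off 0 0
```

Adaptor 2 stops the tip at 18.05 mm. Next is adaptor 3.

Run:
```python
from h import *
robot.line_to([.4826,.0887,.165],vel=.08);st()
X,Y=tryhole(.4796,.2474,'pics/s4.png')
robot.line_to([X,Y,.165],vel=.08);st()
T=robot.grab_frame("top");S=robot.grab_frame("scene")
cv2.imwrite('pics/t5.png',T);cv2.imwrite('pics/s5.png',S)
for b in((276.9,159.1),(352.14,178.26)): h=hole("scene",S,b);print(h,ray("scene",h,.036))
for a in((364,256.65),(286.5,259.1)): h=hole("top",T,a);print(h,ray("top",h,.036))
```

```text
13.53 [0.4827 0.0887 0.1651] [-179.71    0.18   80.95] 0.0172 58.8 [ 0.18  0.09 -0.73]
hit True
15.6 [0.4796 0.2473 0.1305] [-179.7     0.2    80.95] 0.0175 59.8 [-0.46 -0.39  5.48]
hit True
16.23 [0.4798 0.2474 0.1305] [-179.66    0.23   80.94] 0.0174 59.8 [-0.99 -0.43  4.61]
16.32 [0.4798 0.2474 0.1305] [-179.66    0.23   80.94] 0.0172 59.8 [-0.79  0.45  6.29]
depth mm 18.012401886151412 off 0 0
16.97 [0.4797 0.2475 0.1652] [-179.63    0.25   80.94] 0.0176 58.9 [ 0.39  0.68 -0.91]
[277.35980392 158.82622549] [ 0.48544168 -0.09727545  0.036     ]
[352.59572452 178.07636543] [0.48241039 0.0896267  0.036     ]
[363.63854035 256.98595603] [ 0.48442353 -0.09722465  0.036     ]
[286.24500974 259.38668452] [0.48110041 0.08912241 0.036     ]
```

Adaptor 3 also stops at 18.0 mm, so adaptor 1 is the right one. Next I'll fit the arms of the V-stop.

Run:
```python
from h import *
T=cv2.imread('pics/t5.png').mean(2)
L=[]
for nm,(x0,x1) in(("L",(322,350)),("R",(357,384))):
    m=np.zeros(T.shape,bool);m[163:195,x0:x1]=T[163:195,x0:x1]>110
    v,u=np.nonzero(m);P=np.array([ray("top",q,.02)[:2] for q in zip(u,v)])
    d=cv2.fitLine(P.astype(np.float32),cv2.DIST_HUBER,0,1e-4,1e-4).ravel();L.append(d)
    w=(P-d[2:])@np.array([-d[1],d[0]]);print(nm,len(P),d,np.degrees(np.arctan2(d[1],d[0])),"halfwidth",w.std()*1.732,(P@d[:2]).ptp() if hasattr(P,'ptp') else np.ptp(P@d[:2]))
n=[];c=[]
for d in L:
    k=np.array([-d[1],d[0]]);k*=np.sign(k@(np.array([.6,-.077])-d[2:]));n.append(k);c.append(k@d[2:]+.039)
print("home",np.linalg.solve(n,c),"normals",n)
```

```text
L 104 [ 0.6760829  -0.7368256   0.68754953 -0.04094799] -47.4617 halfwidth 0.004240915719814018 0.07928263909056216
R 108 [ 0.7484105   0.6632358   0.6835462  -0.11371666] 41.547115 halfwidth 0.004513253004828587 0.07843344099890515
home [ 0.66701615 -0.07625505] normals [array([-0.7368256, -0.6760829], dtype=float32), array([-0.6632358,  0.7484105], dtype=float32)]
```

Run:
```python
from h import *
R=[180,0,81]
robot.line_to([.4852,-.0975,.165],vel=.25,rotation=R);robot.line_to([.4852,-.0975,.152],vel=.08);robot.pause(.1);st()
hit,z=probe(.4852,-.0975)
if z>.123:
    robot.line_to([.4852,-.0975,z+.001],vel=.03);robot.pause(.15);hit,z=probe(.4852,-.0975,4)
print("depth",.1485-z)
```

```text
19.01 [ 0.4851 -0.0972  0.1518] [-1.7998e+02 -1.0000e-02  8.1020e+01] 0.0172 58.9 [-0.67  0.03 -1.45]
hit True
20.02 [ 0.485  -0.0976  0.1206] [-1.7997e+02  2.0000e-02  8.0990e+01] 0.017 59.6 [-0.38 -0.28  4.73]
depth 0.027914039342494923
```

Run:
```python
from h import *
R=[180,0,81];z=.1207
print(robot.line_to([.605,-.073,z],vel=.06,rotation=R,guard=12));s=st()
cv2.imwrite('pics/s6.png',robot.grab_frame("scene"))
print(robot.line_to([.645,-.0752,z],vel=.05,guard=10));st()
print(robot.line_to([.675,-.0767,z],vel=.03,guard=7));st()
cv2.imwrite('pics/s7.png',robot.grab_frame("scene"));cv2.imwrite('pics/t7.png',robot.grab_frame("top"))
```

```text
True
20.35 [ 0.4853 -0.0975  0.1206] [-1.7979e+02  1.0000e-01  8.0980e+01] 0.0169 59.6 [-1.87 -0.09  4.9 ]
True
20.82 [ 0.4856 -0.0975  0.1206] [-1.7965e+02  1.6000e-01  8.0960e+01] 0.0173 59.7 [-1.48 -0.57  4.99]
True
21.45 [ 0.4857 -0.0974  0.1206] [-179.53    0.2    80.95] 0.0172 59.6 [ 0.25 -0.3   4.84]
```

The guard tripped right at the start of the slide, because the hand was tilted and pressing on the collar. I'll relieve the contact, square up and try again.

Run:
```python
from h import *
R=[180,0,81]
robot.line_to([.4857,-.0975,.1213],vel=.03,rotation=R);robot.pause(.2);st()
print(robot.line_to([.4900,-.0968,.1211],vel=.02,rotation=R,guard=15));st();robot.pause(.1);st()
```

```text
22.0 [ 0.4855 -0.0974  0.121 ] [-1.7997e+02 -1.0000e-02  8.1000e+01] 0.0175 58.8 [-0.05  0.63 -0.89]
False
22.37 [ 0.4902 -0.0967  0.121 ] [ 1.7999e+02 -1.0000e-02  8.1010e+01] 0.0173 58.9 [-1.17  0.19 -1.64]
22.47 [ 0.4902 -0.0968  0.1211] [ 1.7998e+02 -1.0000e-02  8.1010e+01] 0.0171 58.9 [ 0.03  0.8  -1.23]
```

Run:
```python
from h import *
R=[180,0,81];z=.1211
def go(x,y,v,g):
    h=robot.line_to([x,y,z],vel=v,rotation=R,guard=g);print(h);st();return h
if not go(.605,-.073,.06,12) and not go(.645,-.0752,.05,10): go(.675,-.0767,.03,6)
cv2.imwrite('pics/s7.png',robot.grab_frame("scene"));cv2.imwrite('pics/t7.png',robot.grab_frame("top"))
```

```text
False
24.57 [ 0.6049 -0.073   0.1211] [ 1.7999e+02 -1.0000e-02  8.1000e+01] 0.0172 59.1 [-1.97 -0.07 -0.87]
False
25.52 [ 0.6452 -0.0752  0.1212] [ 1.7996e+02 -1.0000e-02  8.1000e+01] 0.0171 59.0 [ 0.46 -0.51 -1.29]
True
26.25 [ 0.667  -0.0766  0.1206] [-1.7993e+02  3.0000e-02  8.0990e+01] 0.0173 60.2 [ 0.51 -1.54  6.05]
```

Run:
```python
from h import *
R=[180,0,81];z=.1211
p=np.array([.6668,-.0765])
robot.line_to([*p,z],vel=.03,rotation=R);robot.pause(.15);st()
for d in((.737,.676),(.663,-.748),(.737,.676),(.663,-.748)):
    q=p+.004*np.array(d)
    print(d,robot.line_to([*q,z],vel=.02,rotation=R,guard=5));s=st()
    p=s['tool_pos'][:2]-.0004*np.array(d);robot.line_to([*p,z],vel=.02,rotation=R);robot.pause(.1);st()
cv2.imwrite('pics/s8.png',robot.grab_frame("scene"));cv2.imwrite('pics/t8.png',robot.grab_frame("top"))
```

```text
26.75 [ 0.6667 -0.0764  0.1208] [-1.7998e+02 -1.0000e-02  8.1000e+01] 0.0172 59.1 [-0.11 -0.55 -1.36]
(0.737, 0.676) True
26.96 [ 0.6671 -0.0758  0.1207] [-1.798e+02  1.600e-01  8.096e+01] 0.0173 59.9 [-2.54 -1.54  5.62]
27.31 [ 0.6667 -0.0761  0.121 ] [-1.7999e+02 -1.0000e-02  8.1000e+01] 0.0173 59.1 [-1.26 -1.33 -0.66]
(0.663, -0.748) True
27.52 [ 0.6675 -0.0773  0.1207] [-1.7987e+02 -4.0000e-02  8.1010e+01] 0.017 59.9 [-0.01  0.4   5.21]
27.87 [ 0.6671 -0.0768  0.1207] [-1.7998e+02 -1.0000e-02  8.1000e+01] 0.0174 59.1 [-1.16  0.1  -1.31]
(0.737, 0.676) True
28.07 [ 0.6675 -0.0763  0.1207] [-1.7981e+02  1.7000e-01  8.0960e+01] 0.0173 60.0 [-2.97 -2.03  4.94]
28.43 [ 0.6671 -0.0766  0.121 ] [-179.99   -0.     80.99] 0.0169 59.1 [-1.32 -0.7   0.8 ]
(0.663, -0.748) True
28.63 [ 0.6676 -0.0774  0.1207] [-1.7981e+02 -8.0000e-02  8.1020e+01] 0.0174 59.9 [-2.13  1.09  4.86]
28.98 [ 0.6673 -0.0771  0.121 ] [-1.7999e+02 -1.0000e-02  8.1010e+01] 0.0173 59.2 [-1.06 -0.24 -0.28]
```

Run:
```python
from h import *
R=[180,0,81]
print(robot.line_to([.6735,-.0773,.1211],vel=.02,rotation=R,guard=9));s=st();robot.pause(.2);s=st()
robot.set_gripper(.045);st()
x,y,z=s['tool_pos']
robot.line_to([x,y,.20],vel=.1,rotation=R);robot.line_to([.50,y-.02,.30],vel=.25);st()
S=robot.grab_frame("scene");T=robot.grab_frame("top")
cv2.imwrite('pics/s9.png',S);cv2.imwrite('pics/t9.png',T)
a=cv2.resize(T[135:225,310:400],(576,576),interpolation=cv2.INTER_CUBIC)
b=cv2.resize(S[160:260,200:290],None,fx=5.76,fy=5.76,interpolation=cv2.INTER_CUBIC)[:576,:224*0+300] if 0 else cv2.resize(S[180:250,215:285],(576,576),interpolation=cv2.INTER_CUBIC)
cv2.imwrite('pics/c9.png',cv2.resize(np.hstack([a,b]),(800,400)))
```

```text
True
29.29 [ 0.6675 -0.077   0.1206] [-1.7981e+02  2.0000e-02  8.1000e+01] 0.0173 60.0 [-2.52  0.28  5.5 ]
29.49 [ 0.6674 -0.077   0.1207] [-1.7983e+02  1.0000e-02  8.1000e+01] 0.0173 59.9 [-1.89  0.03  5.01]
29.88 [ 0.6668 -0.0768  0.1196] [-1.7973e+02 -1.0000e-02  8.1000e+01] 0.0449 0.0 [-0.33  0.09 -0.34]
31.76 [ 0.5003 -0.097   0.2991] [-1.7996e+02 -2.0000e-02  8.0990e+01] 0.0449 0.0 [0.   0.62 0.15]
```

View pics/c9.png

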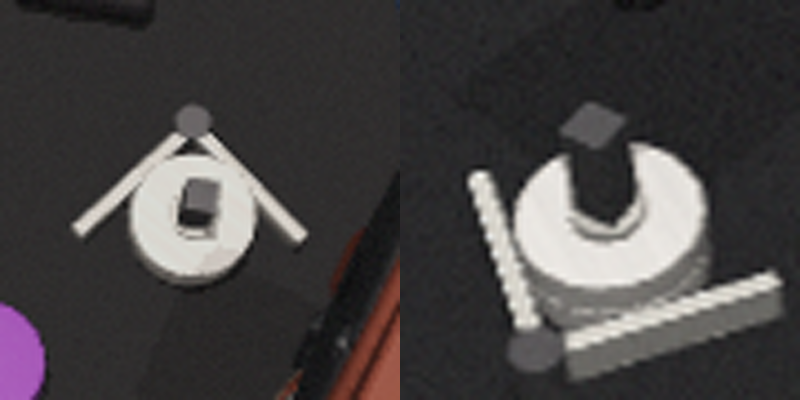

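The crop shows the adaptor in the V against both arms, with the gauge upright and its collar on the top face. The hand recoiled 0.6 mm as it opened, so I'll nudge the adaptor low on its side with the closed fingers to make sure it is home.

Run:
```python
from h import *
R=[180,0,171]
print(robot.ik([.62,-.0743,.094],R))
robot.set_gripper(0);robot.move_pose([.585,-.0725,.17],R);robot.line_to([.585,-.0725,.094],vel=.12,rotation=R);robot.pause(.15);st()
print(robot.line_to([.6255,-.0746,.094],vel=.02,rotation=R,guard=4));s=st();robot.pause(.1);st()
robot.line_to([.585,-.0725,.094],vel=.08,rotation=R);robot.line_to([.55,-.0725,.2],vel=.15);robot.line_to([.45,-.0725,.30],vel=.25);st()
S=robot.grab_frame("scene");T=robot.grab_frame("top")
cv2.imwrite('pics/s10.png',S);cv2.imwrite('pics/t10.png',T)
for o,n,i,b in(("t9","top",T,(310,135,90)),("s9","scene",S,(215,180,70))):
    O=cv2.imread(f'pics/{o}.png');x,y,w=b
    sh=cv2.phaseCorrelate(O[y:y+w,x:x+w].mean(2).astype(np.float32),i[y:y+w,x:x+w].mean(2).astype(np.float32));print(n,sh)
a=cv2.resize(T[135:225,310:400],(400,400),interpolation=cv2.INTER_CUBIC)
b=cv2.resize(S[180:250,215:285],(400,400),interpolation=cv2.INTER_CUBIC)
cv2.imwrite('pics/c10.png',np.hstack([a,b]))
```

```text
[-18.8123163   14.10179857  -7.44406996  68.45413147   0.
  -9.8123163 ]
34.61 [ 0.5857 -0.0727  0.0952] [-1.7998e+02  1.0000e-01  1.7100e+02] 0.0002 0.0 [-0.4   0.09  0.5 ]
True
36.22 [ 0.6208 -0.0743  0.0934] [ 1.80e+02 -1.00e-01  1.71e+02] -0.0001 0.0 [-0.84 -0.27  1.46]
36.32 [ 0.6205 -0.0742  0.0931] [ 1.7999e+02 -1.2000e-01  1.7100e+02] -0.0002 0.0 [ 1.12 -0.13  0.28]
38.52 [ 0.4504 -0.0726  0.2987] [ 1.7998e+02 -5.0000e-02  1.7098e+02] -0.0003 0.0 [-0.01 -0.18 -0.09]
top ((-0.05207906102019422, -0.00706484901360227), 0.9792134220658997)
scene ((0.010571294675933984, -0.010537516688501114), 0.9874899015750414)
```

View pics/c10.png

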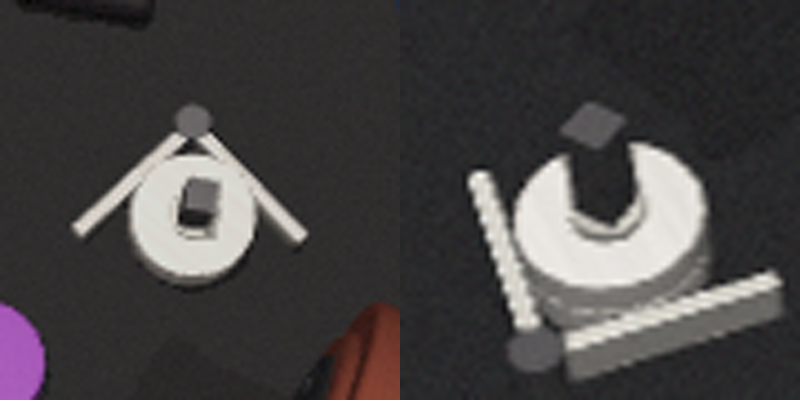

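View pics/s10.png

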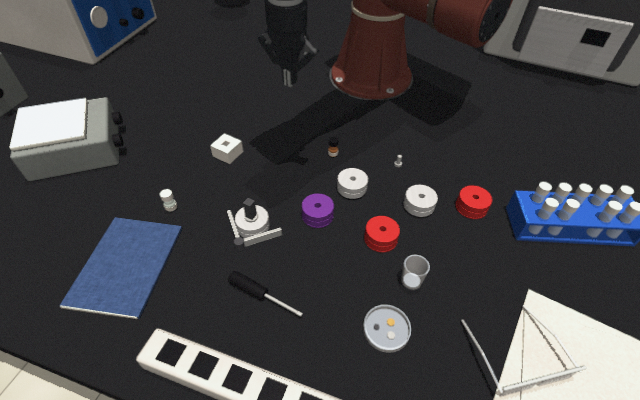

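The nudge met the adaptor where expected and moved nothing: it stays at about (252,220) in the scene view, seated in the V with the gauge upright. The other two adaptors at (352,182) and (421,200), and everything else, are unmoved. I'm handing in.

```bash
python3 -c "
from plant import robot
print(robot.job_done())"
```

```text
the job is handed in; nothing more can be done
None
```

The job is handed in: of the three adaptors tried in order, only the first, next to the stand, took the gauge fully, and it now sits against both arms of the V-stop with the gauge home in it, the other two having stopped the tip 18 mm down.

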